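# Un-nest the pots onto their saucers

## Robot

A 6-joint arm with a two-finger parallel gripper is mounted at the origin on the work surface. World frame = base frame: x ahead of the robot, y to its left, z up, the work surface at z = 0. Lengths are in m, angles in rad, forces in N, time in s.
With the tool pointing down it reaches from about 0.3 to 0.775 m from the base axis. Payload 14.6 kg.
Tool frame: the origin (TCP) lies at the very end of the fingers, on their centre line; the grasp point (between the pads) lies 19 mm behind it (ctrl.hold_point_z is the z of the grasp point in the tool frame, in m); z points along the fingers, y is the direction in which the jaws open and shut (so a half turn about z gives the same grasp; the last joint's range is limited). The gripper opens to 94 mm and grips with 3 to 60 N. Pads are 16 mm wide; open, the fingers measure 119 mm over their backs; the gripper's body (75 mm by 177 mm) begins 78 mm behind the grasp point.
Start: joints at [1.171, 0.3, 1.521, -0, 1.321, -0.067], TCP at [0.18, 0.52, 0.173] pointing down, gripper open.
Joint ranges: [-3.03, 3.03], [-0.79, 2.21], [0.23, 2.52], [-1.04, 4.18], [0, 3.07], [-2.55, 2.55]. Speed limits (rad/s): [2.22, 2.22, 2.57, 3.14, 3.14, 3.14].

## Interface

Orientations are given as [roll, pitch, yaw] about the fixed x, y, z axes, in that order (R = Rz(yaw) Ry(pitch) Rx(roll)).
In Python, from station import ctrl, cams, hand_in gives the robot as it stands.
- The arm moves only by the tool servo_tool, never from a script. Its argument "rows" is a list of rows, each a list of 7 numbers: the shift along the world's x, y, z in m, then the turn, a rotation vector about the world's x, y, z in rad, then the gripper command: -1 is shut, 1 is fully open, values between are in proportion. A call has exactly 8 rows; each row is the pose to reach, as a shift and turn from the pose measured when the call began; what a row does not reach only later rows make up. A row lasts 1/12 s, in which the tool goes at most 41.7 mm and 7.16 degrees, less where a joint would pass 70% of its speed; a pose out of reach is approached as far as the arm can. A call with a gripper value outside its range is refused whole. The fingers move at their own pace and stop on an object; "newtons" is the grip in N (left out, the last holds). Time passes only in rows, so rows that repeat a pose let the fingers close, or fill a call up. It gives the time, the measured TCP pose, the force and the opening at its end, in the units of the state.
- ctrl.get_obs(): the state, without advancing time (a new reading comes with each control period).
- cams.camera(name): name is "scene" or "top"; returns a dict with "image" (480x640x3 uint8, red, green, blue), "depth" (480x640 float32, m along the optical axis (not along the pixel's ray), 0 where there is no reading), "fx", "fy", "cx", "cy" (pixels), "rvec" (rotation vector, rad) and "tvec" (3), from world to camera coordinates, as OpenCV has them. Camera axes: x right, y down, z forward; pixel columns grow to the right and rows downward; lengths in m; the calibration is good to about 2 mm. A picture is of the moment at which its call begins.
- hand_in(): hands the job in, once; it reports no verdict.
Trained networks look in a picture, given as the dict that the camera call returned (one of the last four; its "shot" number tells which), for a name from the list of things; names that differ only in an ending like _2 or _b are one class to them, and where a whole thing is asked for, a point or a joint stands for the part that bears it (a point fixed in the world has none). Each returns a list of dicts, best first, with "p" (0 to 1); they miss things now and then, are a little off and sometimes report something else, mostly with a low value. They report only what shows in the picture. A call takes as long as a camera call.
- cams.spot_in(picture, name): "box" ([left, top, right, bottom] as shares, 0 to 1, of the picture: columns of its width, rows of its height, round what is visible of it).
- cams.place_of(picture, name): "at" ([column, row] as shares, 0 to 1, of the picture: columns of its width, rows of its height: a listed point, or the origin of a listed thing).
The state is a dict: "time_s": time; "qpos": joint angles; "joint_vel": joint speeds; "tau": joint torques, N m; "ee_pos": TCP position; "eef_rot": TCP orientation; "force": force on the tool from outside, world axes, zero at the start; "moment": the same for the moment, N m; "grip_width": finger opening in m.
Only numpy, scipy, OpenCV 4.12 (cv2) and the standard library are available. Lean on these libraries where they do the work, as an engineer would, in place of code of your own. Each camera call takes 0.05 s, during which the arm holds its last target.

## Task

The four empty terracotta pots on the plant stall are stacked one inside the other. Take the stack apart and stand each pot upright and flat in the saucer of its own size (widest pot in the widest saucer, and so on down to the narrowest), setting each down gently rather than dropping it. Leave the saucers where they are, and do not disturb the two planted pots.

Things in the scene. Friction and masses are not known exactly. Their poses are not given: they have to be found in the camera images.
- pot_a: the widest of four loose straight-sided round plain terracotta pots, open at the top, outer diameter 70 mm, height 38 mm, wall 3 mm, floor 4 mm; stands on the table as the outermost pot of the nest; its rim is 38 mm above the table. Origin: centre of its underside, z up along its axis
- pot_b: the second widest of four loose straight-sided round plain terracotta pots, open at the top, outer diameter 58 mm, height 54 mm, wall 3 mm, floor 4 mm; at the start it stands loosely on the floor of pot_a, 3 mm play all round, so its underside is 4 mm and its rim 58 mm above the table: its top 20 mm stick out above the rim of pot_a. Origin: centre of its underside, z up along its axis
- pot_c: the second narrowest of four loose straight-sided round plain terracotta pots, open at the top, outer diameter 46 mm, height 70 mm, wall 3 mm, floor 4 mm; at the start it stands loosely on the floor of pot_b, 3 mm play all round, so its underside is 8 mm and its rim 78 mm above the table: its top 20 mm stick out above the rim of pot_b. Origin: centre of its underside, z up along its axis
- pot_d: the narrowest of four loose straight-sided round plain terracotta pots, open at the top, outer diameter 34 mm, height 86 mm, wall 3 mm, floor 4 mm; at the start it stands loosely on the floor of pot_c, 3 mm play all round, so its underside is 12 mm and its rim 98 mm above the table: its top 20 mm stick out above the rim of pot_c. Origin: centre of its underside, z up along its axis
- saucer_a: the widest of four loose terracotta saucers, outer diameter 94 mm, inside diameter 88 mm at the rim and 2 mm less at the floor (room for the 70 mm pot with 8 mm to spare all round), rim 14 mm high, floor 4 mm thick, so a pot in it stands 4 mm above the table. Origin: centre of its underside, z up
- saucer_b: the second widest of four loose terracotta saucers, outer diameter 82 mm, inside diameter 76 mm at the rim and 2 mm less at the floor (room for the 58 mm pot with 8 mm to spare all round), rim 14 mm high, floor 4 mm thick, so a pot in it stands 4 mm above the table. Origin: centre of its underside, z up
- saucer_c: the second narrowest of four loose terracotta saucers, outer diameter 70 mm, inside diameter 64 mm at the rim and 2 mm less at the floor (room for the 46 mm pot with 8 mm to spare all round), rim 14 mm high, floor 4 mm thick, so a pot in it stands 4 mm above the table. Origin: centre of its underside, z up
- saucer_d: the narrowest of four loose terracotta saucers, outer diameter 58 mm, inside diameter 52 mm at the rim and 2 mm less at the floor (room for the 34 mm pot with 8 mm to spare all round), rim 14 mm high, floor 4 mm thick, so a pot in it stands 4 mm above the table. Origin: centre of its underside, z up
- plant_1: a bystander to leave alone: small square black plastic pot, 55 by 55 mm and 50 mm high, filled with pale grit and planted with a low two-lobed stone plant and a white label stake, about 75 mm high in all; one of two, standing by itself on the table. Origin: centre of its underside, z up
- plant_2: a bystander to leave alone: small square black plastic pot, 55 by 55 mm and 50 mm high, filled with pale grit and planted with a low two-lobed stone plant and a white label stake, about 75 mm high in all; one of two, standing by itself on the table. Origin: centre of its underside, z up

How it is judged:
By the outcome, as a careful person would: the job done as asked, in the order asked, and still so for the second after the job is handed in, with the robot touching nothing.
It also fails if it takes over 104 s, if anything falls off the work surface, if the arm or the gripper's body presses on something with over 40 N, if the wrist force passes 120 N, or if a joint passes its speed limit or range.

## Working session

There is one attempt and no reset: what is moved stays moved. The work goes in short steps, Python scripts to look and compute and a tool call to move; the robot and the scene stay as the last step left them, time stands still between calls to the robot, and variables do not carry over. Pictures are saved under pics/ and viewed, and the job is handed in when it is done.

Besides the shell and the picture viewer there is one more tool, called after ">>>" as name(argument=value, ...), one argument or row to a line, values as JSON. servo_tool: Moves the arm, as the interface text tells. Its arguments: {"type":"object","properties":{"rows":{"type":"array"},"newtons":{"type":"number"}},"required":["rows"]}

```bash
ls; mkdir -p pics; python3 - <<'E'
from station import ctrl,cams
import cv2,numpy as np,pickle
o=ctrl.get_obs();print({k:np.round(v,4).tolist() for k,v in o.items()},ctrl.hold_point_z)
for n in("scene","top"):
    p=cams.camera(n);cv2.imwrite(f"pics/{n}0.png",p["image"][:,:,::-1]);pickle.dump(p,open(f"{n}0.pkl","wb"))
    print(n,p["fx"],p["fy"],p["cx"],p["cy"],p["rvec"],p["tvec"])
    for k in("pot_a","saucer_a","plant_1"):
        print(k,[(round(d["p"],2),np.round(np.array(d["at"])*[640,480],0).tolist()) for d in cams.place_of(p,k)])
E
```

```text
pics
{'time_s': 0.0, 'qpos': [1.1714, 0.3004, 1.5216, -0.0, 1.3207, -0.0666], 'joint_vel': [0.0001, -0.0013, 0.0006, 0.001, -0.0001, 0.0021], 'tau': [0.0025, -53.1814, -35.2729, 0.071, 0.0247, -0.0001], 'ee_pos': [0.1795, 0.5196, 0.1722], 'eef_rot': [-3.1405, -0.0001, 2.8088], 'force': [-0.2133, -0.2176, -0.3531], 'moment': [0.0075, 0.0278, -0.006], 'grip_width': 0.0942} -0.0188
scene 490.538663344702 490.538663344702 327.32014632595696 235.91666420685934 [ 1.04577244  2.27586362 -1.19633715] [ 0.33053004 -0.1808752   1.10132564]
pot_a [(0.81, [329.0, 244.0]), (0.61, [330.0, 248.0])]
saucer_a [(0.67, [253.0, 189.0]), (0.67, [354.0, 352.0]), (0.65, [495.0, 310.0]), (0.61, [205.0, 259.0])]
plant_1 [(0.61, [446.0, 252.0]), (0.58, [242.0, 312.0])]
top 506.22081237007285 506.22081237007285 313.4005874211973 235.49075203818379 [ 2.20010909 -2.17847164  0.06367719] [0.0051896  0.53908201 1.07713745]
pot_a [(0.78, [332.0, 266.0]), (0.7, [332.0, 268.0]), (0.63, [335.0, 269.0]), (0.54, [332.0, 269.0])]
saucer_a [(0.96, [249.0, 197.0]), (0.78, [201.0, 279.0]), (0.73, [442.0, 290.0]), (0.68, [397.0, 198.0])]
plant_1 [(0.88, [326.0, 177.0]), (0.82, [257.0, 318.0])]
```

View pics/top0.png

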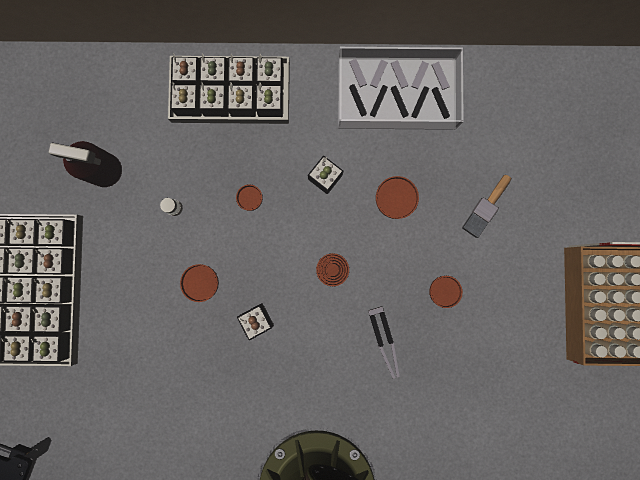

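View pics/scene0.png

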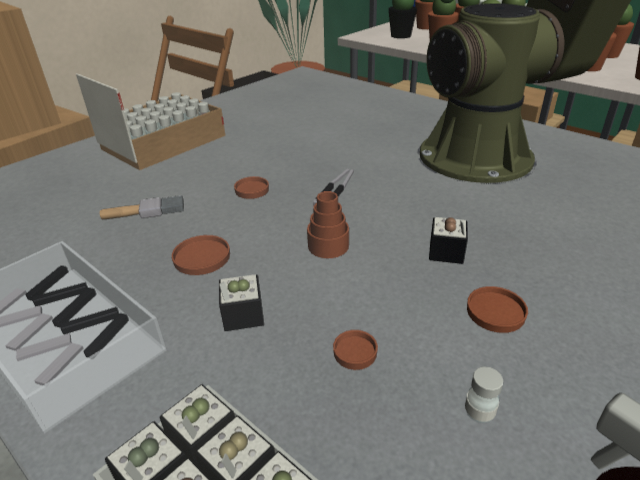

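```bash
cat > h.py <<'E'
import numpy as np,cv2
def cloud(p):
    R=cv2.Rodrigues(np.array(p["rvec"],float))[0];t=np.array(p["tvec"],float).ravel()
    z=p["depth"].astype(float);v,u=np.mgrid[:480,:640]
    c=np.stack([(u-p["cx"])/p["fx"]*z,(v-p["cy"])/p["fy"]*z,z],-1)
    w=(c-t)@R
    w[z==0]=np.nan
    return w
def terra(p):
    i=p["image"].astype(int);return (i[...,0]>i[...,1]*1.6)&(i[...,0]>50)
def ray_at(p,uv,z):
    R=cv2.Rodrigues(np.array(p["rvec"],float))[0];t=np.array(p["tvec"],float).ravel()
    o=-R.T@t;d=R.T@np.array([(uv[0]-p["cx"])/p["fx"],(uv[1]-p["cy"])/p["fy"],1])
    return o+d*(z-o[2])/d[2]
def proj(p,X):
    K=np.array([[p["fx"],0,p["cx"]],[0,p["fy"],p["cy"]],[0,0,1]])
    return cv2.projectPoints(np.array(X,float).reshape(-1,3),np.array(p["rvec"],float),np.array(p["tvec"],float),K,None)[0].reshape(-1,2)
def blobs(p,zr=0.014):
    m=terra(p).astype(np.uint8);n,l,s,c=cv2.connectedComponentsWithStats(m)
    w=cloud(p);out=[]
    for k in range(1,n):
        if s[k,4]<200:continue
        cs=cv2.findContours((l==k).astype(np.uint8),cv2.RETR_EXTERNAL,cv2.CHAIN_APPROX_NONE)[0]
        cc=max(cs,key=len)[:,0,:]
        P=np.array([ray_at(p,q,zr)[:2] for q in cc])
        (cx,cy),r=cv2.minEnclosingCircle(P.astype(np.float32))
        A=np.c_[2*P,np.ones(len(P))];x=np.linalg.lstsq(A,(P**2).sum(1),rcond=None)[0]
        rr=np.sqrt(x[2]+x[0]**2+x[1]**2)
        ww=w[l==k];out.append((c[k].round(),s[k,4],x[:2].round(4),rr.round(4),np.round([cx,cy,r],4),np.nanmax(ww[:,2]).round(4)))
    return out
E
python3 - <<'E'
from h import *;import pickle
for n in("top","scene"):
    p=pickle.load(open(n+"0.pkl","rb"))
    for b in blobs(p): print(n,*b)
    w=cloud(p);m=terra(p)
    if n=="top":
        print("table z",np.nanmedian(w[350:450,420:560,2]))
        for k in [(326,174),(256,321)]:
            s=w[k[1]-25:k[1]+25,k[0]-25:k[0]+25].reshape(-1,3);s=s[s[:,2]>.04]
            print("plant",np.nanmin(s,0),np.nanmax(s,0))
    W=w[m]
    for a,b in((.095,.101),(.075,.081),(.055,.061),(.035,.041)):
        s=W[(W[:,2]>a)&(W[:,2]<b)]; 
        if len(s): print(n,a,len(s),s[:,:2].mean(0),(s[:,:2].min(0)+s[:,:2].max(0))/2,np.ptp(s[:,:2],axis=0))
E
```

```text
top [397. 197.] 1390 [ 0.6248 -0.1699] 0.0454 [ 0.625  -0.1697  0.0467] 0.0197
top [249. 197.] 493 [0.6213 0.1522] 0.0272 [0.6212 0.1521 0.0284] 0.0202
top [332. 269.] 714 [ 0.4663 -0.0308] 0.034 [ 0.4665 -0.0306  0.0353] 0.1027
top [199. 283.] 1055 [0.4349 0.2567] 0.0395 [0.4351 0.2567 0.0407] 0.0194
top [445. 291.] 789 [ 0.4217 -0.2748] 0.0335 [ 0.4221 -0.2745  0.0349] 0.021
table z 0.0012482890962473119
plant [ 0.63210203 -0.05046411  0.04036774] [0.7049431  0.02311285 0.0778718 ]
plant [0.32092717 0.09638278 0.04093751] [0.39124969 0.16704749 0.08025666]
top 0.095 59 [ 0.46596168 -0.0289599 ] [ 0.46567068 -0.02940165] [0.03188387 0.0319644 ]
top 0.075 92 [ 0.46683121 -0.03145655] [ 0.46652686 -0.03017401] [0.04267585 0.04478386]
top 0.055 104 [ 0.46469501 -0.02958962] [ 0.46639052 -0.02983582] [0.05584389 0.05595629]
top 0.035 108 [ 0.46313413 -0.03367964] [ 0.39013121 -0.26602846] [0.22169355 0.54067051]
scene [436.  16.] 471 [-1.1507 -0.9369] 0.2232 [-1.2085 -0.8844  0.3321] 0.2825
scene [614.  45.] 664 [-1.0956 -0.2578] 0.3382 [-1.1394 -0.0442  0.3957] 0.0965
scene [497. 309.] 1983 [0.4428 0.2619] 0.0419 [0.4439 0.2609 0.0452] 0.0161
scene [355. 349.] 1071 [0.6272 0.158 ] 0.0272 [0.6276 0.1582 0.0317] 0.0157
scene 0.095 48 [-0.95256685 -0.26057103] [-0.95613723 -0.40851512] [0.27090397 0.85491897]
scene 0.075 99 [-0.76755107 -0.30579234] [-0.29521177 -0.38650065] [1.56124231 0.80833759]
scene 0.055 76 [-0.5439188  -0.17940465] [-0.2891181  -0.39532118] [1.56361795 0.82185443]
scene 0.035 71 [-0.31719815 -0.12234514] [-0.28600738 -0.39265813] [1.56546776 0.80782815]
```

>>> servo_tool(
  rows=[
    [0.01,-0.02,0,0,0,0,1],
    [0.026,-0.05,0,0,0,0,1],
    [0.043,-0.083,0,0,0,0,1],
    [0.06,-0.116,0,0,0,0,1],
    [0.077,-0.149,0,0,0,0,1],
    [0.094,-0.182,0,0,0,0,1],
    [0.111,-0.215,0,0,0,0,1],
    [0.128,-0.248,0,0,0,0,1],
  ],
  newtons=15,
)

```text
time_s: 1.07
ee_pos: [0.308, 0.2702, 0.1728]
eef_rot: [3.141, 0.0, 2.809]
force: [0.8, -0.4, 0.0]
grip_width: 0.0944
```

Remaining to the stack: (0.158, -0.300).

>>> servo_tool(
  rows=[
    [0.016,-0.031,0,0,0,0,1],
    [0.034,-0.065,0,0,0,0,1],
    [0.052,-0.099,0,0,0,0,1],
    [0.07,-0.133,0,0,0,0,1],
    [0.088,-0.167,0,0,0,0,1],
    [0.106,-0.201,0,0,0,0,1],
    [0.124,-0.235,0,0,0,0,1],
    [0.14,-0.266,0,0,0,0,1],
  ],
)

```text
time_s: 1.73
ee_pos: [0.4487, 0.0019, 0.173]
eef_rot: [3.141, 0.001, 2.809]
force: [0.5, 0.6, 1.0]
grip_width: 0.0939
```

>>> servo_tool(
  rows=[
    [0.01,-0.018,0,0,0,0,0.5],
    [0.016,-0.03,0,0,0,0,0.3],
    [0.018,-0.034,0,0,0,0,0.2],
    [0.018,-0.034,0,0,0,0,0.2],
    [0.018,-0.034,-0.02,0,0,0,0.2],
    [0.018,-0.034,-0.04,0,0,0,0.2],
    [0.018,-0.034,-0.055,0,0,0,0.2],
    [0.018,-0.034,-0.06,0,0,0,0.2],
  ],
)

```text
time_s: 2.4
ee_pos: [0.4653, -0.0305, 0.1112]
eef_rot: [3.142, -0.002, 2.81]
force: [0.8, 0.3, -1.3]
grip_width: 0.0563
```

>>> servo_tool(
  rows=[
    [0,0,-0.01,0,0,0,0.2],
    [0,0,-0.02,0,0,0,0.2],
    [0,0,-0.027,0,0,0,0.2],
    [0,0,-0.029,0,0,0,0.2],
    [0,0,-0.029,0,0,0,0.2],
    [0,0,-0.029,0,0,0,-0.1],
    [0,0,-0.029,0,0,0,-0.35],
    [0,0,-0.029,0,0,0,-0.6],
  ],
)

```text
time_s: 3.07
ee_pos: [0.4656, -0.0306, 0.0827]
eef_rot: [3.141, -0.001, 2.81]
force: [0.1, -0.0, 0.1]
grip_width: 0.0397
```

>>> servo_tool(
  rows=[
    [0,0,0,0,0,0,-1],
    [0,0,0,0,0,0,-1],
    [0,0,0,0,0,0,-1],
    [0,0,0,0,0,0,-1],
    [0,0,0,0,0,0,-1],
    [0,0,0,0,0,0,-1],
    [0,0,0,0,0,0,-1],
    [0,0,0,0,0,0,-1],
  ],
)

```text
time_s: 3.73
ee_pos: [0.4656, -0.0306, 0.0827]
eef_rot: [3.141, -0.001, 2.81]
force: [0.8, 0.1, -0.6]
grip_width: 0.0004
```

```bash
cat > look.py <<'E'
import sys,pickle
from station import ctrl,cams
from h import *
tag=sys.argv[1]
for n in("scene","top"):
    p=cams.camera(n);pickle.dump(p,open(f"{n}{tag}.pkl","wb"));cv2.imwrite(f"pics/{n}{tag}.png",p["image"][:,:,::-1])
    X=ctrl.get_obs()["ee_pos"];u=proj(p,[X])[0].astype(int);x=max(0,min(u[0]-80,480));y=max(0,min(u[1]-75,330))
    cv2.imwrite(f"pics/{n}{tag}z.png",cv2.resize(p["image"][y:y+150,x:x+160,::-1],(640,600),interpolation=cv2.INTER_CUBIC))
    print(n,"crop origin",x,y,"x4")
E
python3 look.py 1
```

```text
scene crop origin 246 127 x4
top crop origin 253 194 x4
```

View pics/scene1z.png

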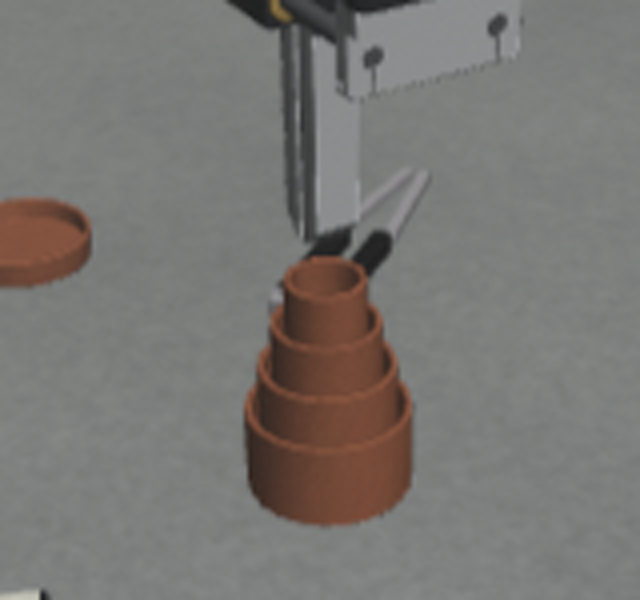

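View pics/scene1.png

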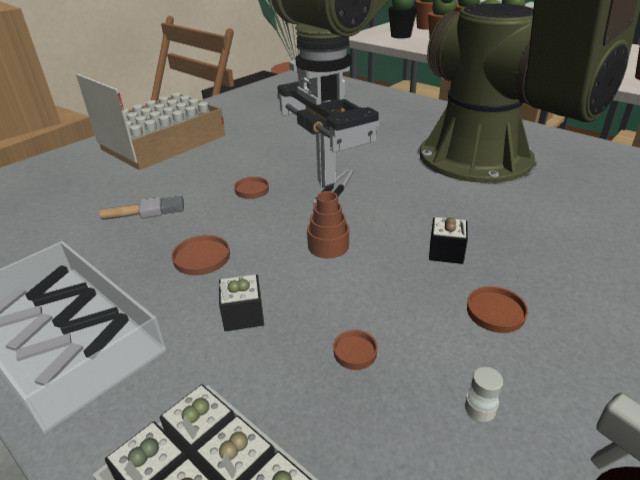

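View pics/top1z.png

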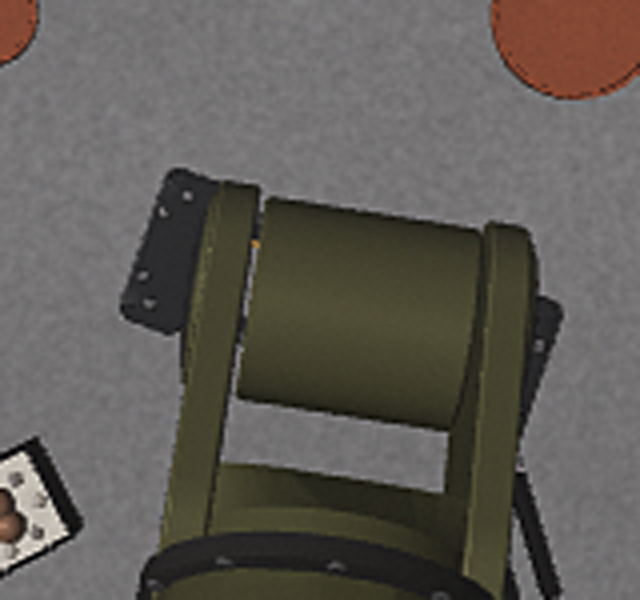

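```bash
python3 - <<'E'
from h import *;import pickle
from station import ctrl
o=ctrl.get_obs();print(o["time_s"],o["ee_pos"],np.round(o["qpos"],3),o["grip_width"])
for n in("scene","top"):
    p=pickle.load(open(n+"1.pkl","rb"));w=cloud(p)
    print(n,"proj base origin & stack rim",proj(p,[[0,0,0],[.466,-.03,.098],[.466,-.03,0],o["ee_pos"]]).round(1).tolist())
    s=w[150:215,290:370] if n=="scene" else w[210:330,270:400]
    img=p["image"].astype(int);sub=img[150:215,290:370] if n=="scene" else img[210:330,270:400]
    f=s.reshape(-1,3);f=f[(f[:,2]>.06)&(f[:,2]<.16)];g=f[f[:,2]<np.nanmin(f[:,2])+.05]
    for a in np.arange(.06,.17,.01):
        q=f[(f[:,2]>=a)&(f[:,2]<a+.01)]
        if len(q):print(round(a,2),len(q),q.min(0).round(3),q.max(0).round(3))
p=pickle.load(open("scene1.pkl","rb"));w=cloud(p)
print(w[184:200:2,327].round(4)); print(w[170:188:3,330].round(4)); print("table",w[300:304,400:402].round(4).tolist())
E
```

```text
3.8333 [ 0.4655764  -0.03057062  0.08265981] [-0.144  0.218  1.85   0.     1.075 -1.384] 0.0006488152008012729
scene proj base origin & stack rim [[474.5, 155.4], [326.5, 194.6], [327.8, 244.5], [326.6, 202.7]]
0.06 11 [ 0.447 -0.048  0.065] [ 0.487 -0.006  0.07 ]
0.07 176 [ 0.446 -0.05   0.07 ] [ 0.491 -0.004  0.08 ]
0.08 164 [ 0.452 -0.043  0.08 ] [ 0.485 -0.01   0.09 ]
0.09 209 [ 0.451 -0.044  0.09 ] [ 0.485 -0.009  0.1  ]
0.11 19 [ 0.458 -0.037  0.114] [ 0.477 -0.022  0.12 ]
0.12 87 [ 0.46  -0.043  0.12 ] [ 0.479 -0.015  0.13 ]
0.13 106 [ 0.461 -0.043  0.13 ] [ 0.479 -0.014  0.14 ]
0.14 106 [ 0.46  -0.045  0.14 ] [ 0.479 -0.013  0.15 ]
0.15 108 [ 0.46  -0.044  0.15 ] [ 0.48  -0.013  0.16 ]
top proj base origin & stack rim [[315.8, 488.8], [333.3, 269.8], [331.6, 269.5], [333.3, 270.0]]Traceback (most recent call last):
  File "<stdin>", line 9, in <module>
    res = np.fmin.reduce(a, axis=axis, out=out, **kwargs)
ValueError: zero-size array to reduction operation fmin which has no identity
```

>>> servo_tool(
  rows=[
    [0,0,0,0,0,0,0],
    [0,0,0,0,0,0,0.2],
    [0,0,0,0,0,0,0.2],
    [0,0,0,0,0,0,0.2],
    [0,0,0,0,0,0,0.2],
    [0,0,0,0,0,0,0.2],
    [0,0,0,0,0,0,0.2],
    [0,0,0,0,0,0,0.2],
  ],
)

```text
time_s: 4.5
ee_pos: [0.4656, -0.0306, 0.0827]
eef_rot: [3.141, -0.001, 2.81]
force: [-0.1, 0.5, -0.2]
grip_width: 0.0502
```

```bash
python3 look.py 2; cat > tip.py <<'E'
import sys,pickle
from h import *
p=pickle.load(open(f"scene{sys.argv[1]}.pkl","rb"));w=cloud(p);x,y=float(sys.argv[2]),float(sys.argv[3])
f=w.reshape(-1,3);t=terra(p).ravel()
f=f[(abs(f[:,0]-x)<.08)&(abs(f[:,1]-y)<.08)&~t]
for a in np.arange(.06,.2,.01):
    q=f[(f[:,2]>=a)&(f[:,2]<a+.01)]
    if len(q):print(round(a,2),len(q),q.min(0).round(3),q.max(0).round(3))
E
python3 tip.py 2 .4656 -.0306
```

```text
scene crop origin 246 127 x4
top crop origin 253 194 x4
0.06 140 [ 0.449 -0.047  0.06 ] [ 0.493 -0.004  0.07 ]
0.07 217 [ 0.447 -0.049  0.07 ] [ 0.491 -0.004  0.08 ]
0.08 165 [ 0.452 -0.043  0.08 ] [ 0.485 -0.01   0.09 ]
0.09 183 [ 0.453 -0.044  0.09 ] [ 0.486 -0.01   0.099]
0.11 45 [ 0.447 -0.062  0.114] [0.485 0.003 0.12 ]
0.12 138 [ 0.447 -0.068  0.12 ] [0.488 0.008 0.13 ]
0.13 164 [ 0.447 -0.068  0.13 ] [0.487 0.009 0.14 ]
0.14 153 [ 0.449 -0.066  0.14 ] [0.488 0.009 0.15 ]
0.15 166 [ 0.448 -0.069  0.15 ] [0.487 0.009 0.16 ]
0.16 167 [ 0.449 -0.069  0.16 ] [0.487 0.009 0.17 ]
0.17 179 [ 0.448 -0.067  0.17 ] [0.488 0.009 0.18 ]
0.18 149 [ 0.453 -0.069  0.18 ] [0.488 0.009 0.19 ]
0.19 46 [ 0.461 -0.068  0.19 ] [0.487 0.001 0.2  ]
0.2 32 [ 0.461 -0.074  0.2  ] [ 0.485 -0.006  0.21 ]
```

View pics/scene2z.png

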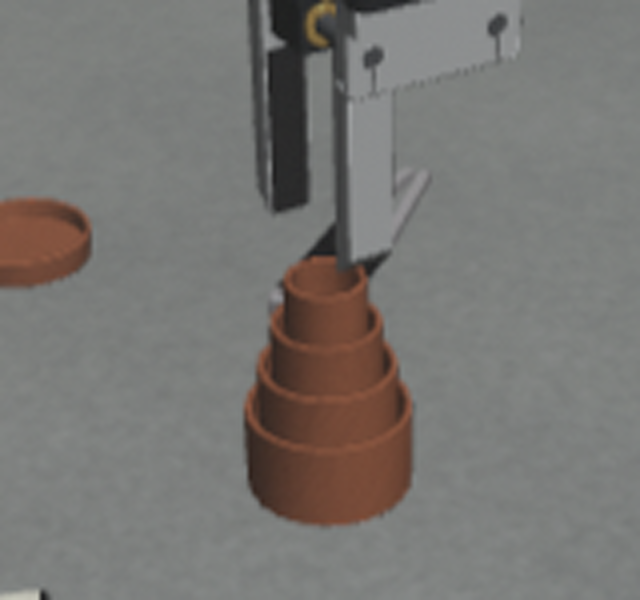

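>>> servo_tool(
  rows=[
    [0,0,-0.006,0,0,0,0.2],
    [0,0,-0.012,0,0,0,0.2],
    [0,0,-0.018,0,0,0,0.2],
    [0,0,-0.022,0,0,0,0.2],
    [0,0,-0.025,0,0,0,0.2],
    [0,0,-0.028,0,0,0,0.2],
    [0,0,-0.03,0,0,0,0.2],
    [0,0,-0.03,0,0,0,0.2],
  ],
)

```text
time_s: 5.27
ee_pos: [0.4654, -0.0306, 0.0523]
eef_rot: [3.142, -0.002, 2.81]
force: [-0.7, 0.1, 0.3]
grip_width: 0.0563
```

```bash
python3 look.py 3;python3 tip.py 3 .4656 -.0306
```

```text
scene crop origin 247 143 x4
top crop origin 252 194 x4
0.06 141 [ 0.455 -0.048  0.06 ] [ 0.493 -0.004  0.07 ]
0.07 190 [ 0.456 -0.05   0.07 ] [ 0.491 -0.004  0.08 ]
0.08 155 [ 0.447 -0.064  0.08 ] [0.485 0.006 0.09 ]
0.09 261 [ 0.447 -0.071  0.09 ] [0.489 0.012 0.1  ]
0.1 147 [ 0.449 -0.07   0.1  ] [0.488 0.011 0.11 ]
0.11 157 [ 0.448 -0.069  0.11 ] [0.488 0.012 0.12 ]
0.12 161 [ 0.448 -0.071  0.12 ] [0.488 0.012 0.13 ]
0.13 171 [ 0.447 -0.07   0.13 ] [0.488 0.012 0.14 ]
0.14 163 [ 0.447 -0.07   0.14 ] [0.488 0.012 0.15 ]
0.15 120 [ 0.457 -0.07   0.15 ] [0.489 0.012 0.16 ]
0.16 40 [ 0.458 -0.071  0.16 ] [ 0.467 -0.058  0.169]
0.17 33 [ 0.447 -0.074  0.17 ] [ 0.469 -0.053  0.18 ]
0.18 281 [ 0.445 -0.11   0.18 ] [0.524 0.049 0.19 ]
0.19 582 [ 0.442 -0.11   0.19 ] [0.525 0.049 0.2  ]
0.2 512 [ 0.445 -0.11   0.2  ] [0.526 0.049 0.21 ]
```

View pics/scene3z.png

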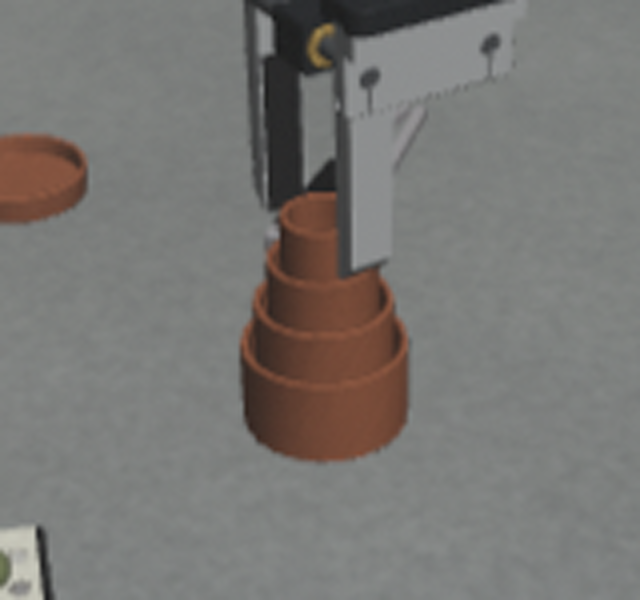

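>>> servo_tool(
  rows=[
    [0,0,-0.002,0,0,0,0.0],
    [0,0,-0.002,0,0,0,-0.2],
    [0,0,-0.002,0,0,0,-0.3],
    [0,0,-0.002,0,0,0,-0.4],
    [0,0,-0.002,0,0,0,-0.6],
    [0,0,-0.002,0,0,0,-1],
    [0,0,-0.002,0,0,0,-1],
    [0,0,-0.002,0,0,0,-1],
  ],
  newtons=15,
)

```text
time_s: 6.03
ee_pos: [0.4657, -0.0306, 0.0508]
eef_rot: [3.141, -0.001, 2.81]
force: [-0.3, 0.3, 0.8]
grip_width: 0.0343
```

Gripping at 34 mm. Lift straight up.

>>> servo_tool(
  rows=[
    [0,0,0.004,0,0,0,-1],
    [0,0,0.012,0,0,0,-1],
    [0,0,0.022,0,0,0,-1],
    [0,0,0.034,0,0,0,-1],
    [0,0,0.046,0,0,0,-1],
    [0,0,0.058,0,0,0,-1],
    [0,0,0.07,0,0,0,-1],
    [0,0,0.08,0,0,0,-1],
  ],
)

```text
time_s: 6.7
ee_pos: [0.466, -0.0306, 0.1326]
eef_rot: [3.141, 0.001, 2.81]
force: [-0.2, 0.3, -1.3]
grip_width: 0.0345
```

>>> servo_tool(
  rows=[
    [0,0,0.008,0,0,0,-1],
    [0,0,0.014,0,0,0,-1],
    [0,0,0.018,0,0,0,-1],
    [0,0,0.02,0,0,0,-1],
    [0,0,0.02,0,0,0,-1],
    [0,0,0.02,0,0,0,-1],
    [0,0,0.02,0,0,0,-1],
    [0,0,0.02,0,0,0,-1],
  ],
)

```text
time_s: 7.37
ee_pos: [0.4658, -0.0306, 0.1522]
eef_rot: [3.141, -0.0, 2.81]
force: [0.9, 0.0, -0.8]
grip_width: 0.0342
```

```bash
python3 look.py 4
```

```text
scene crop origin 245 88 x4
top crop origin 254 195 x4
```

View pics/scene4.png

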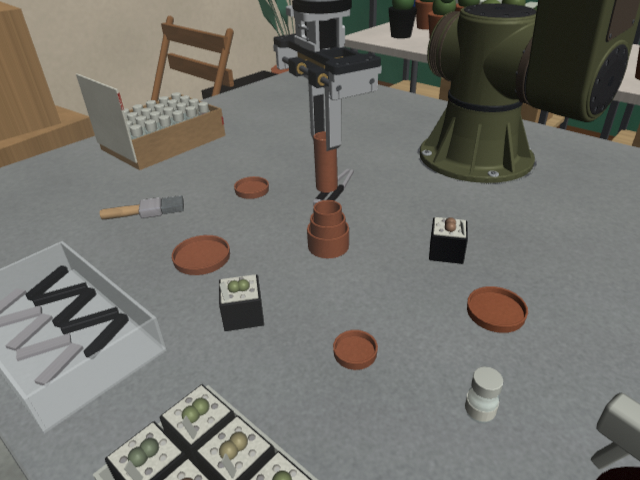

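>>> servo_tool(
  rows=[
    [0.006,0.007,0,0,0,0,-1],
    [0.02,0.024,0,0,0,0,-1],
    [0.036,0.043,0,0,0,0,-1],
    [0.053,0.063,0,0,0,0,-1],
    [0.07,0.083,0,0,0,0,-1],
    [0.087,0.103,0,0,0,0,-1],
    [0.104,0.123,0,0,0,0,-1],
    [0.121,0.143,0,0,0,0,-1],
  ],
)

```text
time_s: 8.13
ee_pos: [0.5877, 0.1142, 0.152]
eef_rot: [3.141, -0.0, 2.81]
force: [0.3, -0.0, -1.3]
grip_width: 0.0344
```

>>> servo_tool(
  rows=[
    [0.012,0.014,0,0,0,0,-1],
    [0.022,0.026,0,0,0,0,-1],
    [0.03,0.035,0,0,0,0,-1],
    [0.034,0.04,0,0,0,0,-1],
    [0.034,0.04,-0.02,0,0,0,-1],
    [0.034,0.04,-0.04,0,0,0,-1],
    [0.034,0.04,-0.055,0,0,0,-1],
    [0.034,0.04,-0.06,0,0,0,-1],
  ],
)

```text
time_s: 8.8
ee_pos: [0.6205, 0.1541, 0.0892]
eef_rot: [-3.14, -0.004, 2.81]
force: [-0.2, -0.5, -1.5]
grip_width: 0.0342
```

```bash
python3 look.py 5; python3 - <<'E'
from h import *;import pickle
p=pickle.load(open("scene5.pkl","rb"));w=cloud(p)[terra(p)]
w=w[(abs(w[:,0]-.62)<.06)&(abs(w[:,1]-.152)<.06)]
for a in np.arange(0,.16,.01):
    q=w[(w[:,2]>=a)&(w[:,2]<a+.01)]
    if len(q)>3:print(round(a,2),len(q),q.min(0).round(3),q.max(0).round(3))
E
```

```text
scene crop origin 276 225 x4
top crop origin 162 116 x4
0.0 846 [0.597 0.129 0.002] [0.649 0.182 0.01 ]
0.01 181 [0.596 0.128 0.01 ] [0.652 0.183 0.016]
0.05 60 [0.62  0.162 0.051] [0.638 0.174 0.06 ]
0.06 84 [0.619 0.163 0.06 ] [0.638 0.174 0.07 ]
0.07 77 [0.62 0.16 0.07] [0.637 0.173 0.08 ]
0.08 85 [0.619 0.16  0.08 ] [0.638 0.173 0.09 ]
0.09 82 [0.619 0.162 0.09 ] [0.639 0.173 0.099]
0.1 83 [0.619 0.161 0.1  ] [0.638 0.172 0.11 ]
0.11 70 [0.61 0.14 0.11] [0.635 0.172 0.12 ]
0.12 74 [0.609 0.14  0.12 ] [0.638 0.166 0.13 ]
0.13 80 [0.61 0.14 0.13] [0.638 0.166 0.138]
```

View pics/scene5.png

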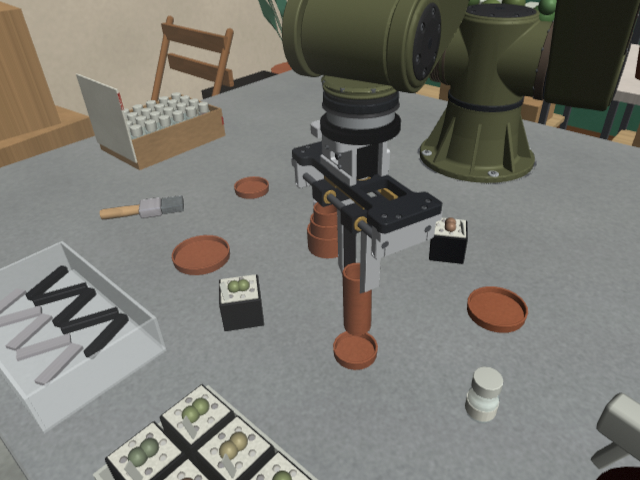

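>>> servo_tool(
  rows=[
    [0.001,-0.001,-0.01,0,0,0,-1],
    [0.001,-0.001,-0.022,0,0,0,-1],
    [0.001,-0.001,-0.032,0,0,0,-1],
    [0.001,-0.001,-0.038,0,0,0,-1],
    [0.001,-0.001,-0.041,0,0,0,-1],
    [0.001,-0.001,-0.043,0,0,0,-1],
    [0.001,-0.001,-0.044,0,0,0,-1],
    [0.001,-0.001,-0.044,0,0,0,-1],
  ],
)

```text
time_s: 9.57
ee_pos: [0.6224, 0.1532, 0.0474]
eef_rot: [-3.141, -0.001, 2.81]
force: [0.2, -0.4, -1.1]
grip_width: 0.034
```

>>> servo_tool(
  rows=[
    [0,0,-0.0005,0,0,0,-1],
    [0,0,-0.001,0,0,0,-1],
    [0,0,-0.0015,0,0,0,-1],
    [0,0,-0.002,0,0,0,-1],
    [0,0,-0.002,0,0,0,-1],
    [0,0,-0.002,0,0,0,-1],
    [0,0,-0.002,0,0,0,-1],
    [0,0,-0.002,0,0,0,-1],
  ],
)

```text
time_s: 10.23
ee_pos: [0.6224, 0.1532, 0.0455]
eef_rot: [-3.141, -0.001, 2.81]
force: [-0.1, 0.4, -0.9]
grip_width: 0.0344
```

>>> servo_tool(
  rows=[
    [0,0,-0.0005,0,0,0,-1],
    [0,0,-0.001,0,0,0,-1],
    [0,0,-0.0015,0,0,0,-1],
    [0,0,-0.002,0,0,0,-1],
    [0,0,-0.0025,0,0,0,-1],
    [0,0,-0.003,0,0,0,-1],
    [0,0,-0.003,0,0,0,-1],
    [0,0,-0.003,0,0,0,-1],
  ],
)

```text
time_s: 10.9
ee_pos: [0.6226, 0.1533, 0.0427]
eef_rot: [-3.142, -0.001, 2.81]
force: [0.5, 0.3, 2.5]
grip_width: 0.0346
```

>>> servo_tool(
  rows=[
    [0,0,0,0,0,0,-0.2],
    [0,0,0,0,0,0,-0.1],
    [0,0,0,0,0,0,0.1],
    [0,0,0,0,0,0,0.2],
    [0,0,0,0,0,0,0.2],
    [0,0,0,0,0,0,0.2],
    [0,0,0.01,0,0,0,0.2],
    [0,0,0.025,0,0,0,0.2],
  ],
)

```text
time_s: 11.57
ee_pos: [0.6219, 0.1531, 0.0672]
eef_rot: [-3.14, -0.003, 2.81]
force: [-0.3, -0.1, 0.9]
grip_width: 0.056
```

>>> servo_tool(
  rows=[
    [0,0,0.02,0,0,0,0.4],
    [0,0,0.045,0,0,0,0.4],
    [0,0,0.07,0,0,0,0.4],
    [-0.004,-0.005,0.09,0,0,0,0.4],
    [-0.016,-0.019,0.1,0,0,0,0.4],
    [-0.034,-0.04,0.1,0,0,0,0.4],
    [-0.052,-0.061,0.1,0,0,0,0.4],
    [-0.07,-0.082,0.1,0,0,0,0.4],
  ],
)

```text
time_s: 12.23
ee_pos: [0.551, 0.0704, 0.1681]
eef_rot: [-3.141, -0.002, 2.81]
force: [0.3, -0.4, 1.4]
grip_width: 0.0655
```

```bash
python3 look.py 6
```

```text
scene crop origin 259 121 x4
top crop origin 201 149 x4
```

View pics/scene6.png

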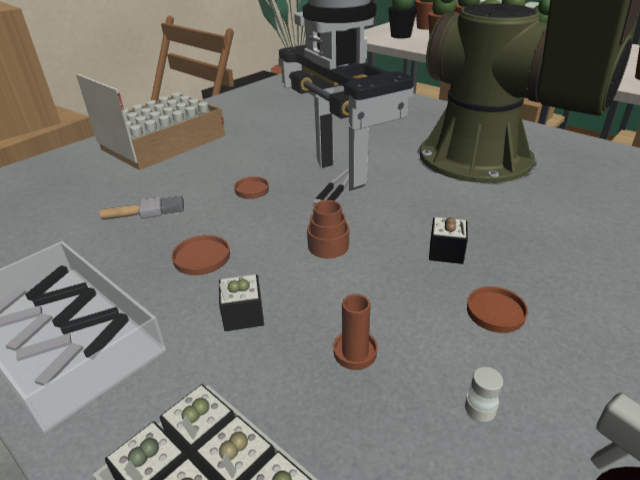

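>>> servo_tool(
  rows=[
    [-0.017,-0.02,0,0,0,0,0.4],
    [-0.035,-0.042,0,0,0,0,0.4],
    [-0.053,-0.063,0,0,0,0,0.4],
    [-0.07,-0.083,0,0,0,0,0.4],
    [-0.08,-0.095,0,0,0,0,0.4],
    [-0.085,-0.101,-0.01,0,0,0,0.4],
    [-0.085,-0.101,-0.035,0,0,0,0.4],
    [-0.085,-0.101,-0.06,0,0,0,0.4],
  ],
)

```text
time_s: 13.0
ee_pos: [0.4665, -0.0322, 0.1093]
eef_rot: [-3.141, 0.001, 2.807]
force: [0.7, 0.3, -0.6]
grip_width: 0.0656
```

>>> servo_tool(
  rows=[
    [0,0,-0.02,0,0,0,0.4],
    [0,0,-0.04,0,0,0,0.4],
    [0,0,-0.055,0,0,0,0.4],
    [0,0,-0.065,0,0,0,0.4],
    [0,0,-0.07,0,0,0,0.4],
    [0,0,-0.072,0,0,0,0.4],
    [0,0,-0.072,0,0,0,0.4],
    [0,0,-0.072,0,0,0,0.4],
  ],
)

```text
time_s: 13.67
ee_pos: [0.467, -0.0322, 0.0381]
eef_rot: [-3.141, 0.002, 2.807]
force: [-0.2, -0.6, 0.2]
grip_width: 0.0659
```

>>> servo_tool(
  rows=[
    [-0.001,0.0015,-0.004,0,0,0,0.4],
    [-0.001,0.0015,-0.007,0,0,0,0.3],
    [-0.001,0.0015,-0.007,0,0,0,0.15],
    [-0.001,0.0015,-0.007,0,0,0,0.05],
    [-0.001,0.0015,-0.007,0,0,0,-0.1],
    [-0.001,0.0015,-0.007,0,0,0,-0.5],
    [-0.001,0.0015,-0.007,0,0,0,-1],
    [-0.001,0.0015,-0.007,0,0,0,-1],
  ],
)

```text
time_s: 14.33
ee_pos: [0.4661, -0.0307, 0.0312]
eef_rot: [-3.141, 0.003, 2.808]
force: [0.6, 0.5, 0.5]
grip_width: 0.0464
```

>>> servo_tool(
  rows=[
    [0,0,0,0,0,0,-1],
    [0,0,0,0,0,0,-1],
    [0,0,0.004,0,0,0,-1],
    [0,0,0.012,0,0,0,-1],
    [0,0,0.024,0,0,0,-1],
    [0,0,0.036,0,0,0,-1],
    [0,0,0.048,0,0,0,-1],
    [0,0,0.058,0,0,0,-1],
  ],
)

```text
time_s: 15.0
ee_pos: [0.4663, -0.0308, 0.0907]
eef_rot: [-3.141, 0.003, 2.807]
force: [-0.4, -0.2, -1.6]
grip_width: 0.0462
```

>>> servo_tool(
  rows=[
    [0,0,0.01,0,0,0,-1],
    [0,0,0.02,0,0,0,-1],
    [0,0,0.03,0,0,0,-1],
    [0,0,0.04,0,0,0,-1],
    [0,0,0.045,0,0,0,-1],
    [0,0,0.045,0,0,0,-1],
    [0,0,0.045,0,0,0,-1],
    [0,0,0.045,0,0,0,-1],
  ],
)

```text
time_s: 15.67
ee_pos: [0.466, -0.0307, 0.1352]
eef_rot: [-3.141, 0.003, 2.807]
force: [-0.3, -0.6, -2.2]
grip_width: 0.0461
```

```bash
python3 look.py 7
```

```text
scene crop origin 245 98 x4
top crop origin 254 194 x4
```

View pics/scene7.png

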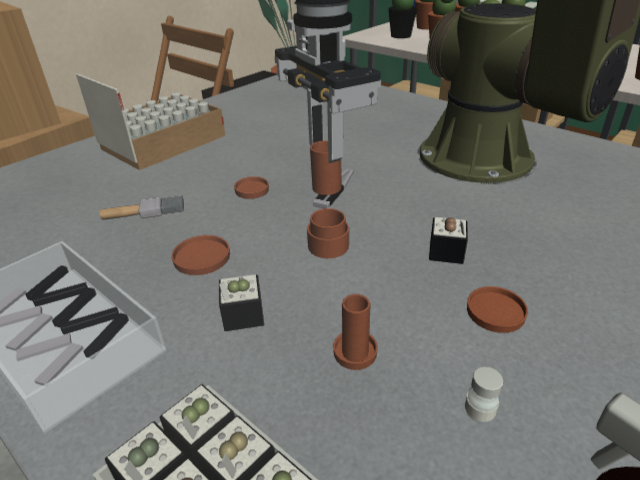

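>>> servo_tool(
  rows=[
    [-0.002,-0.01,0,0,0,0,-1],
    [-0.006,-0.032,0,0,0,0,-1],
    [-0.011,-0.06,0,0,0,0,-1],
    [-0.016,-0.088,0,0,0,0,-1],
    [-0.021,-0.116,0,0,0,0,-1],
    [-0.026,-0.144,0,0,0,0,-1],
    [-0.031,-0.172,0,0,0,0,-1],
    [-0.036,-0.2,0,0,0,0,-1],
  ],
)

```text
time_s: 16.43
ee_pos: [0.4291, -0.2326, 0.1349]
eef_rot: [-3.141, 0.002, 2.807]
force: [0.5, 0.1, -0.8]
grip_width: 0.0461
```

>>> servo_tool(
  rows=[
    [-0.003,-0.018,0,0,0,0,-1],
    [-0.006,-0.034,0,0,0,0,-1],
    [-0.008,-0.042,0,0,0,0,-1],
    [-0.008,-0.043,0,0,0,0,-1],
    [-0.008,-0.043,-0.02,0,0,0,-1],
    [-0.008,-0.043,-0.045,0,0,0,-1],
    [-0.008,-0.043,-0.065,0,0,0,-1],
    [-0.008,-0.043,-0.07,0,0,0,-1],
  ],
)

```text
time_s: 17.1
ee_pos: [0.4199, -0.2739, 0.0621]
eef_rot: [3.14, -0.002, 2.808]
force: [0.0, -0.2, -1.2]
grip_width: 0.046
```

```bash
python3 look.py 8
```

```text
scene crop origin 168 86 x4
top crop origin 371 217 x4
```

View pics/scene8z.png

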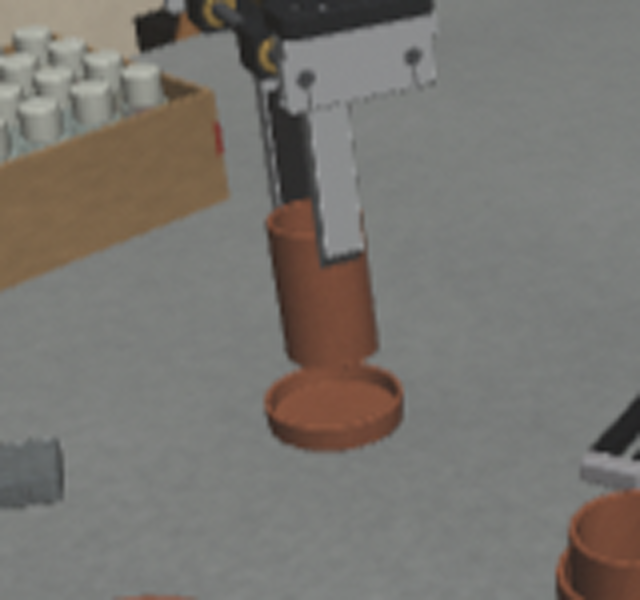

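```bash
python3 - <<'E'
from h import *;import pickle
p=pickle.load(open("scene8.pkl","rb"));w=cloud(p)[terra(p)]
w=w[(abs(w[:,0]-.42)<.07)&(abs(w[:,1]+.275)<.07)]
for a in np.arange(0,.16,.01):
    q=w[(w[:,2]>=a)&(w[:,2]<a+.01)]
    if len(q)>3:print(round(a,2),len(q),q.min(0).round(3),q.max(0).round(3))
p=pickle.load(open("scene0.pkl","rb"));w=cloud(p)[terra(p)]
for n,c in dict(a=(.625,-.17),b=(.435,.257),c=(.422,-.275),d=(.621,.152)).items():
    q=w[(abs(w[:,0]-c[0])<.07)&(abs(w[:,1]-c[1])<.07)&(w[:,2]<.03)]; print(n,((q.min(0)+q.max(0))/2).round(4),np.ptp(q,axis=0).round(4))
E
```

```text
0.0 26 [ 0.395 -0.295  0.002] [ 0.442 -0.268  0.006]
a [ 0.6216 -0.1717  0.0072] [0.0735 0.0789 0.0126]
b [0.4372 0.2598 0.0079] [0.0816 0.0793 0.0164]
c [ 0.4267 -0.2717  0.008 ] [0.0504 0.035  0.0135]
d [0.624  0.1557 0.0082] [0.0564 0.0556 0.0149]
```

>>> servo_tool(
  rows=[
    [0.002,-0.0005,-0.008,0,0,0,-1],
    [0.002,-0.0005,-0.018,0,0,0,-1],
    [0.002,-0.0005,-0.026,0,0,0,-1],
    [0.002,-0.0005,-0.03,0,0,0,-1],
    [0.002,-0.0005,-0.032,0,0,0,-1],
    [0.002,-0.0005,-0.032,0,0,0,-1],
    [0.002,-0.0005,-0.032,0,0,0,-1],
    [0.002,-0.0005,-0.032,0,0,0,-1],
  ],
)

```text
time_s: 17.87
ee_pos: [0.423, -0.2755, 0.0328]
eef_rot: [3.141, 0.001, 2.808]
force: [-0.7, 0.4, -0.3]
grip_width: 0.0461
```

>>> servo_tool(
  rows=[
    [0,0,-0.0005,0,0,0,-1],
    [0,0,-0.001,0,0,0,-1],
    [0,0,-0.0015,0,0,0,-1],
    [0,0,-0.002,0,0,0,-1],
    [0,0,-0.0025,0,0,0,-1],
    [0,0,-0.003,0,0,0,-1],
    [0,0,-0.003,0,0,0,-1],
    [0,0,-0.003,0,0,0,-1],
  ],
)

```text
time_s: 18.53
ee_pos: [0.423, -0.2755, 0.0298]
eef_rot: [3.141, 0.001, 2.808]
force: [0.2, 0.2, -0.7]
grip_width: 0.0459
```

>>> servo_tool(
  rows=[
    [0,0,-0.0005,0,0,0,-1],
    [0,0,-0.001,0,0,0,-1],
    [0,0,-0.0015,0,0,0,-1],
    [0,0,-0.002,0,0,0,-1],
    [0,0,-0.0025,0,0,0,-1],
    [0,0,-0.003,0,0,0,-1],
    [0,0,-0.003,0,0,0,-1],
    [0,0,-0.003,0,0,0,-1],
  ],
)

```text
time_s: 19.2
ee_pos: [0.4233, -0.2756, 0.0272]
eef_rot: [3.142, 0.002, 2.808]
force: [-0.7, 1.7, 5.3]
grip_width: 0.0463
```

Contact (+5 N). Release and withdraw.

>>> servo_tool(
  rows=[
    [0,0,0,0,0,0,0.05],
    [0,0,0,0,0,0,0.15],
    [0,0,0,0,0,0,0.3],
    [0,0,0,0,0,0,0.4],
    [0,0,0,0,0,0,0.4],
    [0,0,0,0,0,0,0.4],
    [0,0,0.01,0,0,0,0.4],
    [0,0,0.025,0,0,0,0.4],
  ],
)

```text
time_s: 19.87
ee_pos: [0.4227, -0.2751, 0.0519]
eef_rot: [3.141, -0.001, 2.808]
force: [-0.2, 0.8, 0.4]
grip_width: 0.066
```

>>> servo_tool(
  rows=[
    [0,0,0.02,0,0,0,0.65],
    [0,0,0.045,0,0,0,0.65],
    [0,0,0.065,0,0,0,0.65],
    [0.003,0.015,0.075,0,0,0,0.65],
    [0.008,0.043,0.075,0,0,0,0.65],
    [0.013,0.073,0.075,0,0,0,0.65],
    [0.019,0.103,0.075,0,0,0,0.65],
    [0.024,0.133,0.075,0,0,0,0.65],
  ],
)

```text
time_s: 20.53
ee_pos: [0.4468, -0.1409, 0.1278]
eef_rot: [3.141, 0.0, 2.807]
force: [0.8, 0.7, 0.1]
grip_width: 0.0778
```

```bash
python3 look.py 9
```

```text
scene crop origin 206 79 x4
top crop origin 310 205 x4
```

View pics/scene9.png

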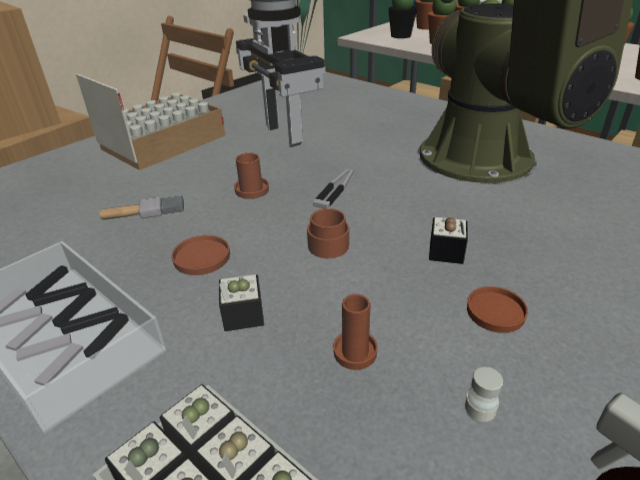

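>>> servo_tool(
  rows=[
    [0.004,0.025,0,0,0,0,0.65],
    [0.009,0.053,0,0,0,0,0.65],
    [0.014,0.08,0,0,0,0,0.65],
    [0.017,0.1,0,0,0,0,0.65],
    [0.019,0.109,0,0,0,0,0.65],
    [0.019,0.11,-0.015,0,0,0,0.65],
    [0.019,0.11,-0.04,0,0,0,0.65],
    [0.019,0.11,-0.06,0,0,0,0.65],
  ],
)

```text
time_s: 21.3
ee_pos: [0.4662, -0.0299, 0.0673]
eef_rot: [3.14, 0.001, 2.811]
force: [-0.2, 0.3, 0.2]
grip_width: 0.0778
```

>>> servo_tool(
  rows=[
    [0,0,-0.015,0,0,0,0.65],
    [0,0,-0.03,0,0,0,0.65],
    [0,0,-0.042,0,0,0,0.65],
    [0,0,-0.048,0,0,0,0.65],
    [0,0,-0.05,0,0,0,0.65],
    [0,0,-0.05,0,0,0,0.65],
    [0,0,-0.05,0,0,0,0.65],
    [0,0,-0.05,0,0,0,0.65],
  ],
)

```text
time_s: 21.97
ee_pos: [0.4667, -0.0301, 0.018]
eef_rot: [3.14, 0.002, 2.811]
force: [-0.6, -0.5, -0.2]
grip_width: 0.0779
```

>>> servo_tool(
  rows=[
    [0,0,-0.004,0,0,0,0.65],
    [0,0,-0.0065,0,0,0,0.6],
    [0,0,-0.0065,0,0,0,0.4],
    [0,0,-0.0065,0,0,0,0.3],
    [0,0,-0.0065,0,0,0,0.2],
    [0,0,-0.0065,0,0,0,0],
    [0,0,-0.0065,0,0,0,-1],
    [0,0,-0.0065,0,0,0,-1],
  ],
)

```text
time_s: 22.63
ee_pos: [0.4667, -0.0301, 0.0116]
eef_rot: [3.14, 0.002, 2.811]
force: [0.6, 1.0, 0.3]
grip_width: 0.0582
```

>>> servo_tool(
  rows=[
    [0,0,0,0,0,0,-1],
    [0,0,0,0,0,0,-1],
    [0,0,0.004,0,0,0,-1],
    [0,0,0.012,0,0,0,-1],
    [0,0,0.024,0,0,0,-1],
    [0,0,0.036,0,0,0,-1],
    [0,0,0.048,0,0,0,-1],
    [0,0,0.058,0,0,0,-1],
  ],
)

```text
time_s: 23.3
ee_pos: [0.467, -0.0302, 0.0711]
eef_rot: [3.14, 0.003, 2.811]
force: [0.4, -1.7, -0.5]
grip_width: 0.0585
```

>>> servo_tool(
  rows=[
    [0,0,0.01,0,0,0,-1],
    [0,0,0.022,0,0,0,-1],
    [0,0,0.034,0,0,0,-1],
    [0,0,0.045,0,0,0,-1],
    [0,0,0.05,0,0,0,-1],
    [0,0,0.05,0,0,0,-1],
    [0,0,0.05,0,0,0,-1],
    [0,0,0.05,0,0,0,-1],
  ],
)

```text
time_s: 23.97
ee_pos: [0.4666, -0.0301, 0.1205]
eef_rot: [3.14, 0.002, 2.811]
force: [-0.1, 0.1, -2.2]
grip_width: 0.0584
```

```bash
python3 look.py 10
```

```text
scene crop origin 245 107 x4
top crop origin 253 194 x4
```

View pics/scene10.png

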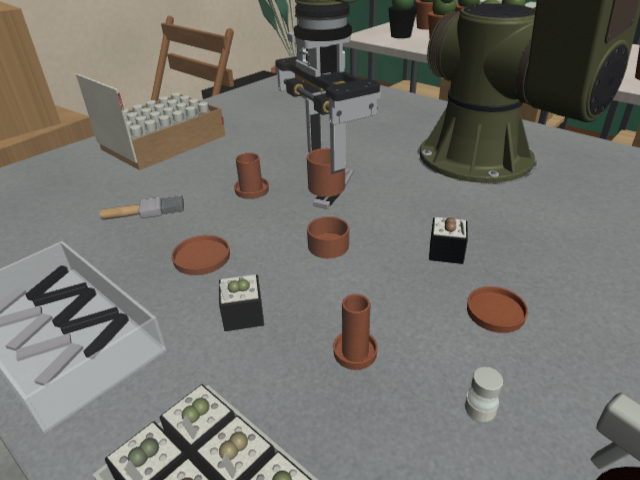

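>>> servo_tool(
  rows=[
    [-0.001,0.012,0,0,0,0,-1],
    [-0.004,0.036,0,0,0,0,-1],
    [-0.007,0.066,0,0,0,0,-1],
    [-0.011,0.096,0,0,0,0,-1],
    [-0.014,0.126,0,0,0,0,-1],
    [-0.017,0.156,0,0,0,0,-1],
    [-0.02,0.186,0,0,0,0,-1],
    [-0.024,0.216,0,0,0,0,-1],
  ],
)

```text
time_s: 24.73
ee_pos: [0.4422, 0.1873, 0.1201]
eef_rot: [3.141, 0.002, 2.811]
force: [0.4, -0.8, -2.0]
grip_width: 0.058
```

>>> servo_tool(
  rows=[
    [-0.003,0.026,0,0,0,0,-1],
    [-0.006,0.05,0,0,0,0,-1],
    [-0.007,0.065,0,0,0,0,-1],
    [-0.008,0.07,0,0,0,0,-1],
    [-0.008,0.07,-0.02,0,0,0,-1],
    [-0.008,0.07,-0.045,0,0,0,-1],
    [-0.008,0.07,-0.065,0,0,0,-1],
    [-0.008,0.07,-0.07,0,0,0,-1],
  ],
)

```text
time_s: 25.4
ee_pos: [0.4327, 0.2559, 0.047]
eef_rot: [-3.139, -0.002, 2.811]
force: [-0.4, -0.7, -1.9]
grip_width: 0.0579
```

```bash
python3 look.py 11
```

```text
scene crop origin 420 209 x4
top crop origin 114 208 x4
```

View pics/scene11z.png

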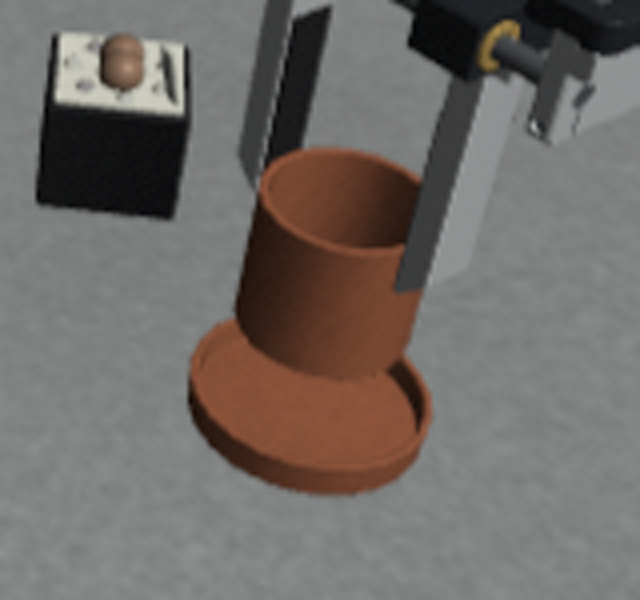

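>>> servo_tool(
  rows=[
    [0.0025,0.001,-0.008,0,0,0,-1],
    [0.0025,0.001,-0.018,0,0,0,-1],
    [0.0025,0.001,-0.026,0,0,0,-1],
    [0.0025,0.001,-0.029,0,0,0,-1],
    [0.0025,0.001,-0.031,0,0,0,-1],
    [0.0025,0.001,-0.031,0,0,0,-1],
    [0.0025,0.001,-0.031,0,0,0,-1],
    [0.0025,0.001,-0.031,0,0,0,-1],
  ],
)

```text
time_s: 26.17
ee_pos: [0.4365, 0.2577, 0.0188]
eef_rot: [-3.141, 0.001, 2.811]
force: [-0.6, 1.0, -1.5]
grip_width: 0.0583
```

>>> servo_tool(
  rows=[
    [0,0,-0.0005,0,0,0,-1],
    [0,0,-0.001,0,0,0,-1],
    [0,0,-0.0015,0,0,0,-1],
    [0,0,-0.002,0,0,0,-1],
    [0,0,-0.0025,0,0,0,-1],
    [0,0,-0.003,0,0,0,-1],
    [0,0,-0.003,0,0,0,-1],
    [0,0,-0.003,0,0,0,-1],
  ],
)

```text
time_s: 26.83
ee_pos: [0.4365, 0.2577, 0.0158]
eef_rot: [-3.141, 0.001, 2.811]
force: [-0.5, -0.3, -0.4]
grip_width: 0.0582
```

>>> servo_tool(
  rows=[
    [0,0,-0.0005,0,0,0,-1],
    [0,0,-0.001,0,0,0,-1],
    [0,0,-0.0015,0,0,0,-1],
    [0,0,-0.002,0,0,0,-1],
    [0,0,-0.0025,0,0,0,-1],
    [0,0,-0.003,0,0,0,-1],
    [0,0,-0.0033,0,0,0,-1],
    [0,0,-0.0033,0,0,0,-1],
  ],
)

```text
time_s: 27.5
ee_pos: [0.4364, 0.2577, 0.0124]
eef_rot: [-3.141, 0.0, 2.811]
force: [-0.0, -0.6, -0.7]
grip_width: 0.0584
```

>>> servo_tool(
  rows=[
    [0,0,-0.0003,0,0,0,-1],
    [0,0,-0.0006,0,0,0,-1],
    [0,0,-0.0009,0,0,0,-1],
    [0,0,-0.0012,0,0,0,-1],
    [0,0,-0.0015,0,0,0,-1],
    [0,0,-0.0015,0,0,0,-1],
    [0,0,-0.0015,0,0,0,-1],
    [0,0,-0.0015,0,0,0,-1],
  ],
)

```text
time_s: 28.17
ee_pos: [0.4364, 0.2577, 0.0114]
eef_rot: [-3.141, 0.001, 2.811]
force: [-4.8, -2.6, 9.0]
grip_width: 0.0581
```

>>> servo_tool(
  rows=[
    [0,0,0.0005,0,0,0,0.25],
    [0,0,0.0005,0,0,0,0.35],
    [0,0,0.0005,0,0,0,0.5],
    [0,0,0.0005,0,0,0,0.65],
    [0,0,0.0005,0,0,0,0.65],
    [0,0,0.0005,0,0,0,0.65],
    [0,0,0.01,0,0,0,0.65],
    [0,0,0.025,0,0,0,0.65],
  ],
)

```text
time_s: 28.83
ee_pos: [0.4357, 0.2573, 0.0361]
eef_rot: [-3.14, -0.001, 2.811]
force: [-0.1, 1.3, 1.2]
grip_width: 0.0774
```

>>> servo_tool(
  rows=[
    [0,0,0.025,0,0,0,0.9],
    [0,0,0.055,0,0,0,0.9],
    [0,0,0.08,0,0,0,0.9],
    [0.002,-0.015,0.085,0,0,0,0.9],
    [0.005,-0.045,0.085,0,0,0,0.9],
    [0.008,-0.075,0.085,0,0,0,0.9],
    [0.012,-0.105,0.085,0,0,0,0.9],
    [0.015,-0.135,0.085,0,0,0,0.9],
  ],
)

```text
time_s: 29.5
ee_pos: [0.4508, 0.1211, 0.122]
eef_rot: [-3.14, -0.0, 2.811]
force: [1.2, -0.7, 0.5]
grip_width: 0.0895
```

```bash
python3 look.py 12; python3 - <<'E'
from h import *;import pickle
p=pickle.load(open("scene12.pkl","rb"));w=cloud(p)[terra(p)]
p0=pickle.load(open("scene0.pkl","rb"));w0=cloud(p0)[terra(p0)]
for n,W in(("start",w0),("now",w)):
    q=W[(abs(W[:,0]-.466)<.06)&(abs(W[:,1]+.03)<.06)&(W[:,2]<.034)]
    print(n,q.min(0).round(4),q.max(0).round(4))
E
```

```text
scene crop origin 331 134 x4
top crop origin 176 201 x4
start [ 4.603e-01 -7.900e-03  2.000e-04] [0.4935 0.0074 0.0334]
now [ 0.4369 -0.0586  0.0017] [0.4919 0.0081 0.0333]
```

View pics/scene12.png

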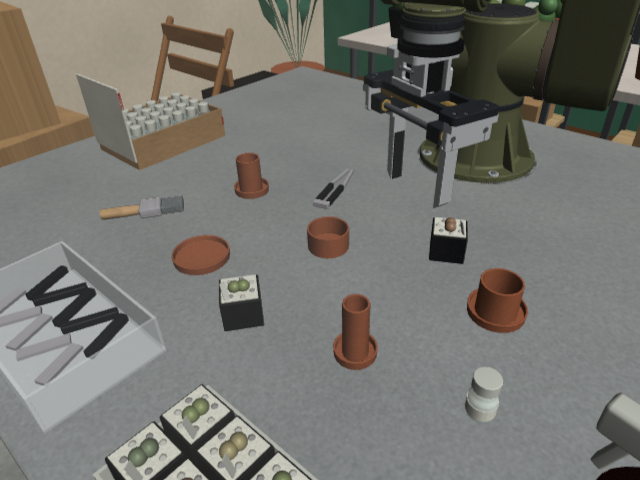

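>>> servo_tool(
  rows=[
    [0.003,-0.03,0,0,0,0,1],
    [0.006,-0.062,0,0,0,0,1],
    [0.009,-0.094,0,0,0,0,1],
    [0.012,-0.124,0,0,0,0,1],
    [0.015,-0.145,0,0,0,0,1],
    [0.015,-0.151,0,0,0,0,1],
    [0.015,-0.1515,-0.025,0,0,0,1],
    [0.015,-0.1515,-0.05,0,0,0,1],
  ],
)

```text
time_s: 30.27
ee_pos: [0.467, -0.0317, 0.0726]
eef_rot: [-3.14, 0.003, 2.807]
force: [0.6, 0.0, -0.5]
grip_width: 0.0944
```

>>> servo_tool(
  rows=[
    [0,0,-0.02,0,0,0,1],
    [0,0,-0.04,0,0,0,1],
    [0,0,-0.055,0,0,0,1],
    [0,0,-0.065,0,0,0,1],
    [0,0,-0.068,0,0,0,1],
    [0,0,-0.068,0,0,0,1],
    [0,0,-0.068,0,0,0,1],
    [0,0,-0.068,0,0,0,1],
  ],
)

```text
time_s: 30.93
ee_pos: [0.4676, -0.0316, 0.0055]
eef_rot: [-3.141, 0.004, 2.807]
force: [-0.3, -0.8, 0.2]
grip_width: 0.094
```

>>> servo_tool(
  rows=[
    [-0.001,0.001,-0.005,0,0,0,1],
    [-0.001,0.001,-0.01,0,0,0,1],
    [-0.001,0.001,-0.0135,0,0,0,0.9],
    [-0.001,0.001,-0.0145,0,0,0,0.75],
    [-0.001,0.001,-0.0145,0,0,0,0.6],
    [-0.001,0.001,-0.0145,0,0,0,0.5],
    [-0.001,0.001,-0.0145,0,0,0,0.4],
    [-0.001,0.001,-0.0145,0,0,0,-1],
  ],
)

```text
time_s: 31.6
ee_pos: [0.4666, -0.0306, -0.0089]
eef_rot: [-3.141, 0.004, 2.807]
force: [0.4, 1.3, -1.6]
grip_width: 0.069
```

>>> servo_tool(
  rows=[
    [0,0,0,0,0,0,-1],
    [0,0,0,0,0,0,-1],
    [0,0,0.003,0,0,0,-1],
    [0,0,0.01,0,0,0,-1],
    [0,0,0.022,0,0,0,-1],
    [0,0,0.034,0,0,0,-1],
    [0,0,0.046,0,0,0,-1],
    [0,0,0.058,0,0,0,-1],
  ],
)

```text
time_s: 32.27
ee_pos: [0.4667, -0.0306, 0.0503]
eef_rot: [-3.141, 0.005, 2.807]
force: [-0.2, -0.5, -1.9]
grip_width: 0.0687
```

>>> servo_tool(
  rows=[
    [0,0,0.01,0,0,0,-1],
    [0,0,0.022,0,0,0,-1],
    [0,0,0.034,0,0,0,-1],
    [0,0,0.045,0,0,0,-1],
    [0,0,0.05,0,0,0,-1],
    [0,0,0.05,0,0,0,-1],
    [0,0,0.05,0,0,0,-1],
    [0,0,0.05,0,0,0,-1],
  ],
)

```text
time_s: 32.93
ee_pos: [0.4664, -0.0306, 0.0997]
eef_rot: [-3.141, 0.004, 2.807]
force: [-0.0, 0.2, -1.3]
grip_width: 0.0689
```

```bash
python3 look.py 13
```

```text
scene crop origin 246 118 x4
top crop origin 253 194 x4
```

View pics/scene13.png

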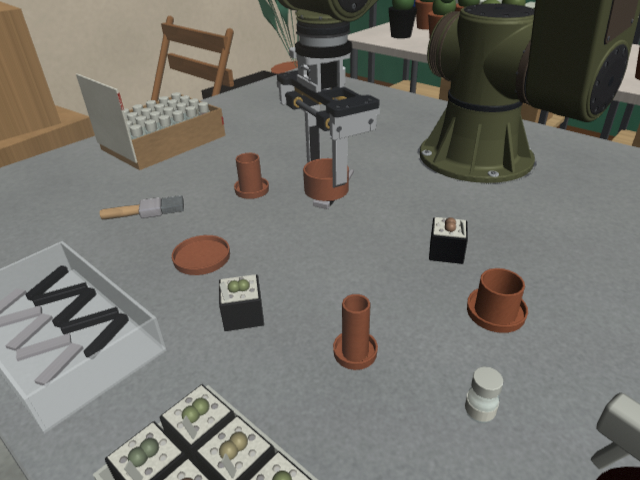

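>>> servo_tool(
  rows=[
    [0.008,-0.007,0,0,0,0,-1],
    [0.024,-0.021,0,0,0,0,-1],
    [0.042,-0.037,0,0,0,0,-1],
    [0.06,-0.053,0,0,0,0,-1],
    [0.078,-0.069,0,0,0,0,-1],
    [0.096,-0.085,0,0,0,0,-1],
    [0.114,-0.1,0,0,0,0,-1],
    [0.13,-0.114,0,0,0,0,-1],
  ],
)

```text
time_s: 33.7
ee_pos: [0.5975, -0.1462, 0.0989]
eef_rot: [-3.141, 0.003, 2.807]
force: [1.0, 0.0, -1.3]
grip_width: 0.0689
```

>>> servo_tool(
  rows=[
    [0.012,-0.011,0,0,0,0,-1],
    [0.022,-0.019,0,0,0,0,-1],
    [0.027,-0.024,0,0,0,0,-1],
    [0.028,-0.025,-0.01,0,0,0,-1],
    [0.028,-0.025,-0.03,0,0,0,-1],
    [0.028,-0.025,-0.05,0,0,0,-1],
    [0.028,-0.025,-0.065,0,0,0,-1],
    [0.028,-0.025,-0.07,0,0,0,-1],
  ],
)

```text
time_s: 34.37
ee_pos: [0.6237, -0.1704, 0.0255]
eef_rot: [-3.14, -0.002, 2.807]
force: [-0.3, -0.6, -0.9]
grip_width: 0.0692
```

```bash
python3 look.py 14
```

```text
scene crop origin 118 168 x4
top crop origin 318 121 x4
```

View pics/scene14z.png

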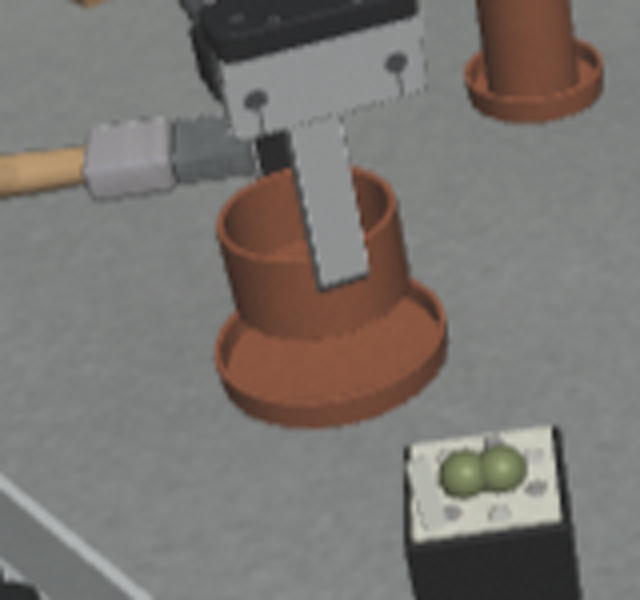

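>>> servo_tool(
  rows=[
    [0.0005,0,-0.008,0,0,0,-1],
    [0.0005,0,-0.016,0,0,0,-1],
    [0.0005,0,-0.022,0,0,0,-1],
    [0.0005,0,-0.025,0,0,0,-1],
    [0.0005,0,-0.027,0,0,0,-1],
    [0.0005,0,-0.028,0,0,0,-1],
    [0.0005,0,-0.028,0,0,0,-1],
    [0.0005,0,-0.028,0,0,0,-1],
  ],
)

```text
time_s: 35.13
ee_pos: [0.6253, -0.1708, -0.0001]
eef_rot: [-3.14, 0.001, 2.807]
force: [0.8, -0.3, -1.7]
grip_width: 0.0692
```

>>> servo_tool(
  rows=[
    [0,0,-0.0005,0,0,0,-1],
    [0,0,-0.001,0,0,0,-1],
    [0,0,-0.0015,0,0,0,-1],
    [0,0,-0.002,0,0,0,-1],
    [0,0,-0.0025,0,0,0,-1],
    [0,0,-0.0025,0,0,0,-1],
    [0,0,-0.0025,0,0,0,-1],
    [0,0,-0.0025,0,0,0,-1],
  ],
)

```text
time_s: 35.8
ee_pos: [0.6253, -0.1708, -0.0025]
eef_rot: [-3.141, 0.001, 2.807]
force: [-0.2, 0.0, -2.3]
grip_width: 0.0692
```

>>> servo_tool(
  rows=[
    [0,0,-0.0005,0,0,0,-1],
    [0,0,-0.001,0,0,0,-1],
    [0,0,-0.0015,0,0,0,-1],
    [0,0,-0.002,0,0,0,-1],
    [0,0,-0.0025,0,0,0,-1],
    [0,0,-0.0025,0,0,0,-1],
    [0,0,-0.0025,0,0,0,-1],
    [0,0,-0.0025,0,0,0,-1],
  ],
)

```text
time_s: 36.47
ee_pos: [0.6253, -0.1708, -0.0049]
eef_rot: [-3.141, 0.001, 2.807]
force: [-1.7, 1.5, 2.2]
grip_width: 0.0693
```

>>> servo_tool(
  rows=[
    [0,0,0,0,0,0,0.5],
    [0,0,0,0,0,0,0.6],
    [0,0,0,0,0,0,0.75],
    [0,0,0,0,0,0,1],
    [0,0,0,0,0,0,1],
    [0,0,0,0,0,0,1],
    [0,0,0.01,0,0,0,1],
    [0,0,0.025,0,0,0,1],
  ],
)

```text
time_s: 37.13
ee_pos: [0.6246, -0.1705, 0.0196]
eef_rot: [-3.14, -0.001, 2.807]
force: [0.6, -0.6, -0.8]
grip_width: 0.0938
```

>>> servo_tool(
  rows=[
    [0,0,0.025,0,0,0,1],
    [0,0,0.055,0,0,0,1],
    [0,0,0.085,0,0,0,1],
    [-0.005,0.005,0.11,0,0,0,1],
    [-0.025,0.022,0.13,0,0,0,1],
    [-0.045,0.04,0.14,0,0,0,1],
    [-0.065,0.057,0.14,0,0,0,1],
    [-0.085,0.075,0.14,0,0,0,1],
  ],
)

```text
time_s: 37.8
ee_pos: [0.5388, -0.095, 0.1611]
eef_rot: [-3.141, 0.001, 2.807]
force: [0.4, -0.2, 0.5]
grip_width: 0.0943
```

>>> servo_tool(
  rows=[
    [-0.02,0.018,0,0,0,0,1],
    [-0.045,0.04,0,0,0,0,1],
    [-0.07,0.058,0,0,0,0,1],
    [-0.095,0.07,0,0,0,0,1],
    [-0.115,0.075,0,0,0,0,1],
    [-0.125,0.075,0,0,0,0,1],
    [-0.13,0.075,0,0,0,0,1],
    [-0.13,0.075,0,0,0,0,1],
  ],
)

```text
time_s: 38.47
ee_pos: [0.4089, -0.0204, 0.1618]
eef_rot: [-3.141, 0.002, 2.806]
force: [-0.4, -0.3, -0.7]
grip_width: 0.0942
```

```bash
python3 look.py 15; python3 - <<'E'
from h import *;import pickle
p=pickle.load(open("top15.pkl","rb"));p0=pickle.load(open("top0.pkl","rb"))
for b in blobs(p): print(*b)
w=cloud(p);i=p["image"].astype(int)
H=dict(a=(.625,-.17,.042),b=(.435,.257,.058),c=(.422,-.275,.074),d=(.621,.152,.090))
for n in("top","scene"):
  p=pickle.load(open(n+"15.pkl","rb"));W=cloud(p)[terra(p)]
  for k,(x,y,h) in H.items():
    q=W[(abs(W[:,0]-x)<.06)&(abs(W[:,1]-y)<.06)];r=q[(q[:,2]>h-.004)&(q[:,2]<h+.007)]
    s=q[q[:,2]<.02]
    print(n,k,"rim pts",len(r),((r.min(0)+r.max(0))/2).round(3),np.ptp(r,axis=0).round(3),"saucer",((s.min(0)+s.max(0))/2).round(3) if len(s) else None)
E
```

```text
scene crop origin 273 72 x4
top crop origin 249 225 x4
[397. 198.] 1263 [ 0.6248 -0.1699] 0.0454 [ 0.625  -0.1697  0.0467] 0.0476
[249. 198.] 338 [0.6228 0.1535] 0.0283 [0.6237 0.1543 0.0316] 0.0944
[200. 283.] 801 [0.4349 0.2567] 0.0395 [0.4351 0.2567 0.0407] 0.0636
[446. 291.] 714 [ 0.4217 -0.2766] 0.0344 [ 0.423  -0.2777  0.0373] 0.0792
top a rim pts 151 [ 0.625 -0.172  0.043] [0.069 0.069 0.009] saucer [ 0.625 -0.17   0.009]
top b rim pts 107 [0.435 0.256 0.059] [0.056 0.055 0.01 ] saucer [0.435 0.258 0.009]
top c rim pts 104 [ 0.423 -0.275  0.075] [0.045 0.045 0.009] saucer [ 0.421 -0.27   0.01 ]
top d rim pts 61 [0.622 0.153 0.09 ] [0.031 0.031 0.008] saucer [0.621 0.153 0.009]
scene a rim pts 9 [ 0.632 -0.164  0.042] [0.057 0.054 0.003] saucer [ 0.623 -0.166  0.01 ]
scene b rim pts 276 [0.438 0.259 0.057] [0.057 0.056 0.006] saucer [0.442 0.26  0.01 ]Traceback (most recent call last):
  File "<stdin>", line 11, in <module>
    return umr_minimum(a, axis, None, out, keepdims, initial, where)
ValueError: zero-size array to reduction operation minimum which has no identity
```

View pics/scene15.png

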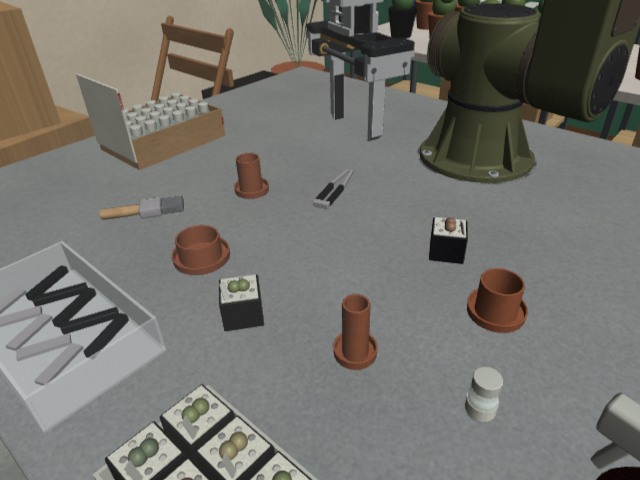

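View pics/top15.png

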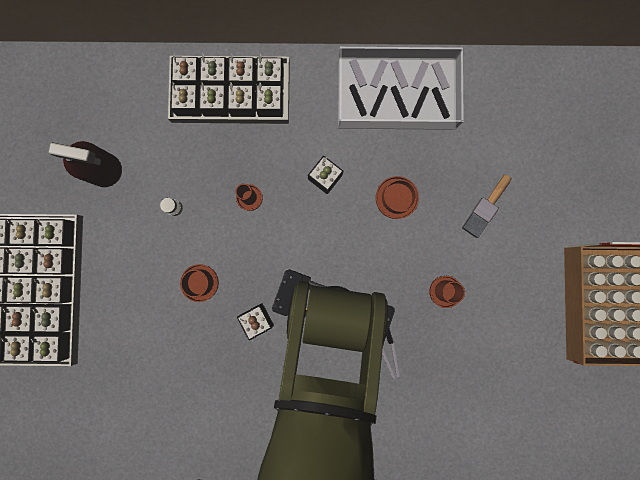

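All four pots stand upright at the right rim heights, each within about 2 mm of its saucer's centre. The saucers and plants haven't moved, and the gripper is clear.

```bash
python3 -c "
from station import hand_in
print(hand_in())"
```

```text
the job is handed in; nothing more can be done
None
```

The stack is apart, and each pot stands upright in the saucer of its own size. I took them narrowest first (pot_d, pot_c, pot_b, pot_a), lowering each until the force showed light contact (about 2–9 N) before letting go. I handed in at about 38.5 s of the 104 s.

**Last checks (top view):**
- **Pots:** the rims are at the heights expected for pots standing flat in the saucers, about 43, 59, 75 and 90 mm from pot_a to pot_d. Each pot is within about 2 mm of its saucer's starting centre.
- **Saucers and plants:** saucers a and b measure exactly where they started. I judged saucers c and d and both plants by eye in the images, and none appear to have moved. The new fits for c and d are shifted by 2 mm or less, because the pots standing in them now distort the outline.

**What failed or disagreed:**
- **Height reading:** the reported tool height was about 31 mm lower than the real fingertips seen in the depth image. My first grasp on pot_d therefore closed in the air above the stack without touching anything. I corrected for that offset in all later moves.
- **Cameras:** the two views disagree by 2–5 mm on positions, so I relied mainly on the top view.
- **Scene view:** my final check there gave no usable rim points for pot_c and stopped before reaching pot_d. That view's picture shows both upright in their saucers.

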